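# Set the locking stirrer dial to the red mark

### The arm

A 6-joint arm with a two-finger parallel gripper is mounted at the origin on the work surface. World frame = base frame: x ahead of the robot, y to its left, z up, the work surface at z = 0. Lengths are in m, angles in rad, forces in N, time in s.
With the tool pointing down it reaches from about 0.375 to 0.9 m from the base axis. Payload 3.1 kg.
Tool frame: the origin (TCP) lies on the centre line of the jaws, within the pads' length; the fingertips stand 22 mm ahead of it and the grasp point (between the pads) lies 3 mm ahead of it; z points along the fingers, y is the line along which they close (so a half turn about z gives the same grasp; the last joint's range is limited). The gripper opens to 85 mm and grips with 20 to 120 N. Pads are 22 mm wide; open, the fingers measure 114 mm over their backs; the gripper's body (76 mm by 85 mm) begins 54 mm behind the grasp point. The pads swing forward as they close: fully open they stand 13 mm farther back than shut.
Start: joints at [0.953, 0.527, 1.433, -0, 1.181, -0.178], TCP at [0.266, 0.566, 0.253] pointing down, gripper open.
Joint ranges: [-3.08, 3.08], [-0.75, 2.2], [0.22, 2.44], [-1.43, 4.57], [0, 2.65], [-2.85, 2.85]. Speed limits (rad/s): [2.79, 2.79, 3.14, 3.14, 3.14, 3.14].

### API

Orientations are given as a unit quaternion [x, y, z, w].
In Python, from station import manip, ticket, snapshot gives the robot as it stands (manip), with the cameras as plain functions and the job (ticket).
- The arm moves only by the shell command python3 drive.py 'ROWS' [FORCE]. ROWS is a JSON list of rows, 1 to 20 of them, each written [[dx, dy, dz], turn, opening]: dx, dy, dz in parts of the range, where 1.0 means 75 cm, then a turn about the tool's z in parts of the range, where 1.0 means pi rad, then the opening from 0.0 (shut) to 1.0 (fully open); each row is the pose to reach, as a shift and turn from the pose commanded when the command began, along the tool's axes at that moment; what a row does not reach only later rows make up. A row lasts 1/10 s, in which the tool goes at most 0.05 m and 0.15 rad, less where a joint would pass 70% of its speed; a pose out of reach is approached as far as the arm can. The fingers move at their own pace and stop on an object; FORCE is the grip in N (left out, the last holds). Time passes only in rows, so rows that do not move let the fingers close. It prints the time, the measured TCP pose, the force, the opening and the grip force at its end. Shift and turn numbers lie between -1 and 1, and a call with a number outside is refused. Input that does not fit is refused with a message, and nothing moves.
- manip.sense(): the state, without advancing time (a new reading comes with each control period).
- snapshot(name): name is "side" or "top" or "wrist"; returns a dict with "pixels" (480x640x3 uint8, red, green, blue), "range_z" (480x640 float32, m along the optical axis (not along the pixel's ray), 0 where there is no reading), "fov_y" (degrees; the focal length in pixels is half the picture's height over the tangent of half this angle, whatever the lens; pixels are square), "cx", "cy" (the principal point, pixels), "k1" (the pictures are not rectified: a ray, as slopes to the right and down, at radius r is drawn at 1 + k1 r^2 times it, then the intrinsics apply), "R" (3x3) and "t" (3): a world point X has camera coordinates R X + t; the wrist camera has in their place "hand_eye" (4x4, takes a point from camera to tool coordinates, whose origin is the TCP and whose axes are the flange's). Camera axes: x right, y down, z forward; pixel columns grow to the right and rows downward; lengths in m; the calibration is good to about 2 mm. A picture is of the moment at which its call begins: read the wrist's pose just before it.
- ticket.sign_off(): hands the job in; it is judged then, once.
The state is a dict: "t": time; "q": joint angles; "qd": joint speeds; "tau": joint torques, N m; "tcp_pos": TCP position; "tool_rot": TCP orientation; "force": force on the tool from outside, world axes, zero at the start; "ft_torque": the same for the moment, N m; "finger_gap": opening from 0.0 (shut) to 1.0 (fully open); "gripper_force": force on a finger pad.
Only numpy, scipy, OpenCV 4.12 (cv2) and the standard library are available. Lean on these libraries where they do the work, as an engineer would, in place of code of your own. Each camera call takes 0.05 s, during which the arm holds its last target. There are 200 camera calls.

### The job

Set the stirrer to the speed marked in red: pull the black dial out to unlock it, turn it until its white pointer stands at the notch by the red mark, then push it fully home in that notch and let go. Feel for the notch and do not force the dial, and leave the beaker, bottle, jar and clamp where they are.

Things in the scene. Friction and masses are not known exactly. Their poses are not given: they have to be found in the camera images.
- stirrer: cream magnetic stirrer, 300 mm (x) by 210 mm (y), fixed to the bench. Origin under its centre on the bench, its x points to its rear, z up. Flat deck 84 mm above the origin; hot plate (radius 66 mm, top 102 mm above the bench) at x = +75 mm; the upright axis of the dial at x = -85 mm, y = 0.
- pull (a joint): how far the dial is pulled up out of its collar, in m: 0 = fully home (tongue on the notch floor), 0.012 = out, at its stop. The tongue clears the collar above 0.008. No spring: some 3 N of friction hold it wherever it is left and resist sliding either way.
- dial (a joint): angle of the dial in rad, 0 = pointing to the stirrer's rear, growing anticlockwise seen from above; stops at -1.55 and 1.55. Turns with light friction (0.04 N m). While home it is locked by the tongue in its notch (about 0.035 rad of play either way).
- grip (a point): point on the dial axis in the middle of its black grip bar, 118 mm above the bench when home; moves and turns with the dial, x along the bar to the pointer. Bar 42 mm long (x), 14 wide (y), 32 high (16 above and below this point), on a round black skirt of radius 23. Under it a white tongue, 5 mm wide, 6 high, reaches 34 mm from the axis; its underside is 32 mm below this point.
- pointer (a point): point in the line of the tongue, 44 mm from the dial's axis (10 mm beyond the tongue's end), on the circle of the marks
- mark_red: red plug, 9 mm across, 4 mm high, origin under its centre on the deck some 41 to 47 mm from the dial axis: stuck on roughly by hand beside the wanted notch (the nearest one), some 3 to 11 degrees to one side or the other of the notch's middle. Which of the four notches it marks differs from run to run.
- mark_white1: a white plug stuck on the deck like the red one, at another notch; not wanted
- mark_white2: a white plug stuck on the deck like the red one, at another notch; not wanted
- mark_white3: a white plug stuck on the deck like the red one, at another notch; not wanted
- beaker: small glass beaker on the hot plate, 62 mm across, 68 mm tall, origin under its centre; leave alone
- bottle: clear bottle with white cap, 72 mm across, 210 mm tall, standing on the bench, origin under its centre; leave alone
- clamp: steel boss head with a blue screw and a short rod, 156 mm long along its x, 30 mm high, on the bench; leave alone
- jar: amber jar with blue lid, 56 mm across, 75 mm tall, on the bench, origin under its centre; leave alone
- collar: fixed aluminium collar round the dial, radius 25.5 to 34 mm, top 10 mm above the deck; origin on the deck on the dial axis, x to the stirrer's rear. Five notches 7.5 mm wide, 8 deep: the start notch to the rear, two more each side at uneven steps of some 33 to 41 degrees. Tongue play in a notch: 0.035 rad each way. Pushed down between notches it stands on the collar, 8 mm short of home.

How it is judged:
On the way, in this order (a step that is already met when the one before it is completed fails the run):
1. the dial is pulled out clear of its collar (value of joint pull above 0.0085 m), for 0.1 s.
2. while out, the dial is turned to the red mark (pointer within 12 mm of it) (value of joint pull above 0.007 m and horizontal distance between pointer and mark_red below 0.012 m), for 0.1 s.
At the end, for the whole second after the job is handed in: The dial is home (pulled out less than 1.5 mm) in the notch by the red mark (pointer within 12 mm of the mark's centre), still and released (value of joint pull below 0.0015 m and horizontal distance between pointer and mark_red below 0.012 m and velocity of joint dial between -0.05 and 0.05 rad/s); the robot touches nothing.
It fails at once if the dial's tongue is forced against the collar with more than 25 N (contact force between dial and collar above 25 N).
It fails at once if the beaker is moved more than 15 mm or tipped (distance of beaker from where it was at the start of the episode above 0.015 m or angle between beaker's own z axis and vertical above 0.3 rad).
It fails at once if the bottle is moved more than 15 mm or tipped (distance of bottle from where it was at the start of the episode above 0.015 m or angle between bottle's own z axis and vertical above 0.3 rad).
It fails at once if the clamp is moved more than 15 mm or tipped (distance of clamp from where it was at the start of the episode above 0.015 m or angle between clamp's own z axis and vertical above 0.3 rad).
It fails at once if the jar is moved more than 15 mm or tipped (distance of jar from where it was at the start of the episode above 0.015 m or angle between jar's own z axis and vertical above 0.3 rad).
It also fails if it takes over 58 s, if anything falls off the work surface, if the arm or the gripper's body presses on something with over 40 N, if the wrist force passes 120 N, or if a joint passes its speed limit or range.

## Working session

There is one attempt and no reset: what is moved stays moved. The work goes in short steps, Python scripts to look and compute and a shell command to move; the robot and the scene stay as the last step left them, time stands still between calls to the robot, and variables do not carry over. Pictures are saved under pics/ and viewed, at most 10 in all, crops included, and the job is handed in when it is done.

```bash
ls; mkdir -p pics; cat > h.py <<'E'
import numpy as np, cv2, json
from station import manip, ticket, snapshot
from scipy.spatial.transform import Rotation as Ro
def snap(n):
    st=manip.sense(); s=snapshot(n)
    if n=="wrist":
        T=np.eye(4); T[:3,:3]=Ro.from_quat(st["tool_rot"]).as_matrix(); T[:3,3]=st["tcp_pos"]
        W=T@np.array(s["hand_eye"]); s["C"]=W[:3,3]; s["Rwc"]=W[:3,:3]
    else:
        R=np.array(s["R"]); s["Rwc"]=R.T; s["C"]=-R.T@np.array(s["t"])
    s["f"]=240/np.tan(np.radians(s["fov_y"])/2)
    return s
def rays(s,uv):
    uv=np.atleast_2d(np.array(uv,float)); K=np.array([[s["f"],0,s["cx"]],[0,s["f"],s["cy"]],[0,0,1]])
    p=cv2.undistortPoints(uv.reshape(-1,1,2),K,np.array([s["k1"],0,0,0.])).reshape(-1,2)
    return np.c_[p,np.ones(len(p))]@s["Rwc"].T
def onplane(s,uv,z):
    d=rays(s,uv); return s["C"]+d*((z-s["C"][2])/d[:,2])[:,None]
def tri(s1,u1,s2,u2):
    a=rays(s1,u1)[0];b=rays(s2,u2)[0]
    k=np.linalg.lstsq(np.c_[a,-b],s2["C"]-s1["C"],rcond=None)[0]
    p,q=s1["C"]+k[0]*a,s2["C"]+k[1]*b
    return (p+q)/2,np.linalg.norm(p-q)
def cloud(s):
    v,u=np.mgrid[0:480,0:640]; d=rays(s,np.c_[u.ravel(),v.ravel()])
    return (s["C"]+d*s["range_z"].ravel()[:,None]).reshape(480,640,3)
def save(s,n): cv2.imwrite("pics/"+n+".png",s["pixels"][:,:,::-1])
E
python3 - <<'E'
from h import *
for n in("top","side"):
    s=snap(n); save(s,n+"0"); print(n,s["C"],s["f"],s["k1"])
    h=cv2.cvtColor(s["pixels"],cv2.COLOR_RGB2HSV)
    m=((h[...,0]<8)|(h[...,0]>172))&(h[...,1]>150)&(h[...,2]>80)
    k,l,st,c=cv2.connectedComponentsWithStats(m.astype(np.uint8))
    for i in range(1,k):
        if st[i,4]>8: print(st[i],c[i])
st=manip.sense();print(st["tcp_pos"],st["tool_rot"],st["t"],st["finger_gap"])
E
```

```text
drive.py
pics
station.py
top [0.40069826 0.03044485 1.13326714] 510.7701426284588 0.04170509954858144
[364 278   3   4  10] [365.  279.8]
[ 99 353  15  16 125] [105.816 359.936]
side [ 0.29592351 -0.6711764   0.54176309] 483.18241412055073 0.020615966190813
[176  56  14   8  76] [181.59210526  59.84210526]
[178 186  10   6  34] [182.58823529 188.5       ]
[305 276   4   3   9] [306.55555556 277.33333333]
[0.2657153  0.56503858 0.25240658] [ 2.18133994e-01  9.75918317e-01 -9.20557334e-04 -3.89565754e-04] 0.1 0.999993647041688
```

View pics/top0.png

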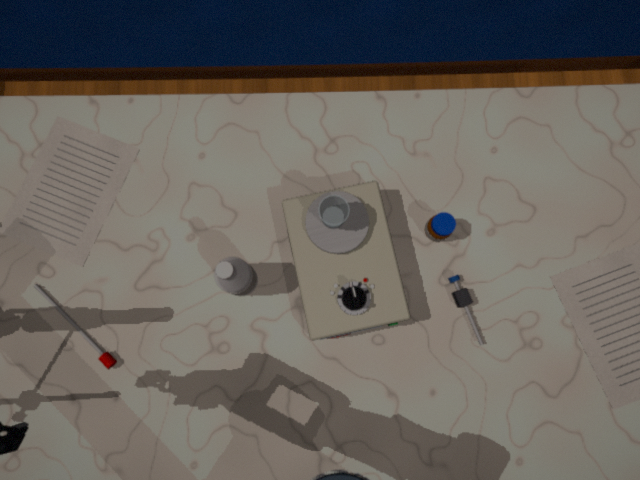

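View pics/side0.png

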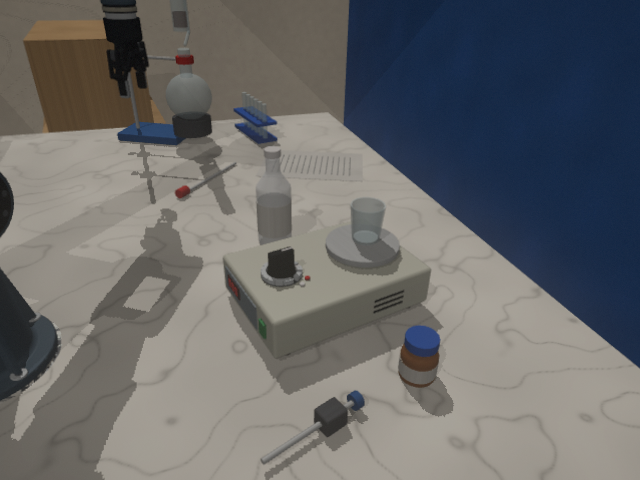

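The top view shows the stirrer, with the dial at (354,296), the red mark at (365,280) and the bottle cap at (226,268). In the side view the dial is at (281,265) and the red mark at (306,277).

```bash
python3 - <<'E'
from h import *
a=snap("top"); b=snap("side")
print("red",tri(a,(365,279.8),b,(306.5,277.3)))
P=cloud(a); z=P[...,2]
m=((z>0.076)&(z<0.092)).astype(np.uint8)
k,l,st,c=cv2.connectedComponentsWithStats(m); i=1+np.argmax(st[1:,4]); print(st[i],np.median(z[l==i]))
pts=P[l==i][:,:2].astype(np.float32)
r=cv2.minAreaRect(pts*1000); print(r); print(cv2.boxPoints(r))
h=cv2.cvtColor(a["pixels"],cv2.COLOR_RGB2HSV)
m=np.zeros((480,640),bool); m[275:320,330:380]=h[275:320,330:380,2]<45
v,u=np.nonzero(m); print(len(u),u.mean(),v.mean(),onplane(a,(u.mean(),v.mean()),.11))
mm=np.zeros((480,640),bool); mm[275:320,330:380]=z[275:320,330:380]>.11
v,u=np.nonzero(mm);print("bar depth",len(u),P[mm].mean(0), cv2.minAreaRect((P[mm][:,:2]*1000).astype(np.float32)), np.percentile(z[mm],[10,50,90]))
st=manip.sense();R=Ro.from_quat(st["tool_rot"]).as_matrix();print(R)
E
```

```text
red (array([ 0.49353551, -0.06008738,  0.08703824]), np.float64(0.001260069079277825))
[  282   180   128   161 10573] 0.08299969525631146
((541.3749389648438, -19.3819580078125), (301.6011047363281, 209.83157348632812), 11.103344917297363)
[[ 373.19257    54.528896]
 [ 413.60175  -151.37492 ]
 [ 709.5573    -93.292816]
 [ 669.14813   112.61101 ]]
444 353.8581081081081 297.8018018018018 [[ 0.4566417  -0.03489852  0.11      ]]
bar depth 176 [ 0.45374444 -0.03204952  0.17950227] ((429.8383483886719, -15.552490234375), (37.754432678222656, 102.14796447753906), 52.6395149230957) [0.12544105 0.12884259 0.131514  ]
[[-9.04840362e-01  4.25750307e-01 -7.71877968e-04]
 [ 4.25750937e-01  9.04839765e-01 -1.06708913e-03]
 [ 2.44112356e-04 -1.29417308e-03 -9.99999133e-01]]
```

Units first: shifts go in shares of 75 cm and turns go in shares of pi rad. So -0.462 m / 0.75 = -0.616, -0.43 m / 0.75 = -0.5733, -0.634 rad / 3.1416 = -0.2018.

```bash
python3 drive.py '[[[0,0,-0.0667],0,1],[[0,0,-0.1333],0,1],[[-0.5733,-0.616,-0.1333],-0.2018,1],[[-0.5733,-0.616,-0.1333],-0.2018,1],[[-0.5733,-0.616,-0.1333],-0.2018,1],[[-0.5733,-0.616,-0.1333],-0.2018,1],[[-0.5733,-0.616,-0.1333],-0.2018,1],[[-0.5733,-0.616,-0.1333],-0.2018,1],[[-0.5733,-0.616,-0.1333],-0.2018,1],[[-0.5733,-0.616,-0.1333],-0.2018,1],[[-0.5733,-0.616,-0.1333],-0.2018,1],[[-0.5733,-0.616,-0.1333],-0.2018,1],[[-0.5733,-0.616,-0.1333],-0.2018,1],[[-0.5733,-0.616,-0.1333],-0.2018,1],[[-0.5733,-0.616,-0.1333],-0.2018,1],[[-0.5733,-0.616,-0.1333],-0.2018,1],[[-0.5733,-0.616,-0.1333],-0.2018,1]]' 25
python3 - <<'E'
from h import *
s=snap("wrist"); save(s,"w1"); print(s["hand_eye"],s["f"],s["C"],s["Rwc"])
st=manip.sense();print(st["tcp_pos"],Ro.from_quat(st["tool_rot"]).as_matrix()[:,:2],st["q"])
E
```

```text
t: 1.9
tcp_pos: [0.4582, -0.0361, 0.3529]
tool_rot: [-0.096, 0.995, 0.001, -0.001]
force: [0.1, 0.5, -0.2]
finger_gap: 0.999
gripper_force: 0.0
[[ 3.02797700e-05 -9.65521229e-01 -2.60324326e-01  6.53176037e-02]
 [ 9.99999886e-01 -9.49726681e-05  4.68561258e-04 -2.03015311e-04]
 [-4.77129538e-04 -2.60324311e-01  9.65521116e-01 -1.21302603e-01]
 [ 0.00000000e+00  0.00000000e+00  0.00000000e+00  1.00000000e+00]] 338.0170547684852 [ 0.39422992 -0.04890198  0.47428734] [[-0.19058471  0.94817252  0.25425643]
 [ 0.98166928  0.18363174  0.05103739]
 [ 0.0017027   0.25932267 -0.96578924]]
[ 0.45779861 -0.03514299  0.35296915] [[-0.98132431 -0.19235582]
 [-0.19235733  0.98132436]
 [ 0.00112185  0.00132102]] [-3.21155864e-01  1.80549487e-01  1.69087626e+00  6.25325881e-04
  1.27179378e+00 -2.08570003e+00]
```

View pics/w1.png

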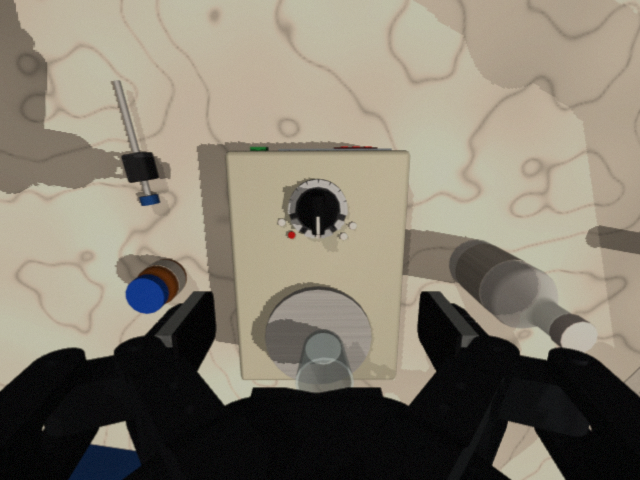

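The wrist view has the dial at (318,205) with its pointer towards the rear. Red is at (291,235), and the white plugs are at (281,223), (344,236) and (352,226). I'll go lower for a precise look.

In the tool's units: 0.13 m / 0.75 = 0.1733, 0.1 m / 0.75 = 0.1333.

```bash
cat > m.py <<'E'
from h import *
def red(s):
    h=cv2.cvtColor(s["pixels"],cv2.COLOR_RGB2HSV)
    m=((h[...,0]<8)|(h[...,0]>172))&(h[...,1]>120)&(h[...,2]>70)
    m[:150]=0;m[330:]=0;m[:,:200]=0;m[:,430:]=0
    k,l,st,c=cv2.connectedComponentsWithStats(m.astype(np.uint8)); i=1+np.argmax(st[1:,4]); return c[i],st[i,4]
E
python3 - <<'E'
from m import *
import pickle
s=snap("wrist"); print(red(s)); pickle.dump(s,open("s1.pkl","wb"))
E
python3 drive.py '[[[0,0,0.0667],0,1],[[0,0,0.1333],0,1],[[0,0,0.1733],0,1],[[0,0,0.1733],0,1]]'
python3 - <<'E'
from m import *
import pickle
s=snap("wrist"); print(red(s)); pickle.dump(s,open("s2.pkl","wb"))
s1=pickle.load(open("s1.pkl","rb"))
print(tri(s1,red(s1)[0],s,red(s)[0]), onplane(s,red(s)[0],.088))
c=s["pixels"][150:330,200:440]; cv2.imwrite("pics/w2.png",cv2.resize(c,None,fx=3.3,fy=3.3,interpolation=cv2.INTER_CUBIC)[:,:,::-1])
E
```

```text
(array([290.04444444, 234.84444444]), np.int32(45))
t: 2.4
tcp_pos: [0.455, -0.033, 0.2201]
tool_rot: [-0.098, 0.995, 0.002, -0.005]
force: [-1.3, -0.0, 0.4]
finger_gap: 1.002
gripper_force: 0.0
(array([273.01041667, 279.76041667]), np.int32(96))
(array([ 0.49332368, -0.05919809,  0.09240139]), np.float64(0.0005023244750277029)) [[ 0.49506554 -0.05967616  0.088     ]]
```

View pics/w2.png

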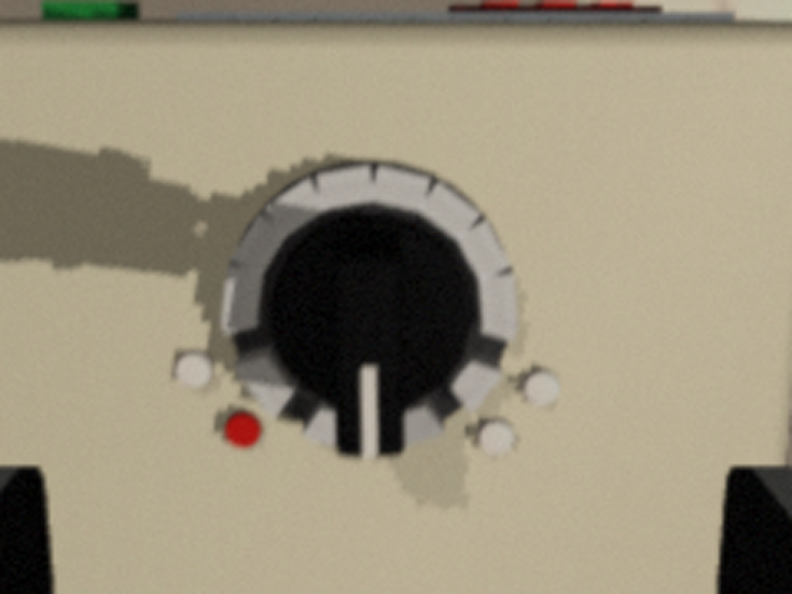

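Crop: the tongue is at (369,410) and the red plug at (242,430). The notch beside it is at about (298,403), the next one out at (255,345), and the collar rim spans x 222 to 516 with its top at y 162.

```bash
python3 - <<'E'
from m import *
import pickle
s=pickle.load(open("s2.pkl","rb")); st=manip.sense()
f=lambda x,y:(200+(x+.5)/3.3-.5,150+(y+.5)/3.3-.5)
rim=[(222,318),(516,318),(373,162),(435,176),(313,176),(265,208),(481,216),(230,268),(511,270)]
W=onplane(s,[f(*p) for p in rim],.094)[:,:2]
A=np.c_[2*W,np.ones(len(W))]; x=np.linalg.lstsq(A,(W**2).sum(1),rcond=None)[0]; print("axis",x[:2],"r",np.sqrt(x[2]+x[:2]@x[:2]))
ax=x[:2]; yaw=np.radians(11.1)
# edges of deck front in this view
def ang(p): d=np.array(p)[:2]-ax; return np.degrees((np.arctan2(d[1],d[0])-yaw)),np.hypot(*d)
r=red(s)[0]; print("red",ang(onplane(s,r,.088)[0]))
for n,p in dict(notchL=(287,390),notchmid=(298,403),R2=(255,345),L1=(443,405),L2=(490,348)).items():
    for z in(.094,.086): print(n,z,ang(onplane(s,f(*p),z)[0]))
print("pointer", [ang(onplane(s,f(369,y),.118+.016-.0)[0]) for y in(370,)],[ang(onplane(s,f(369,450),.090)[0])])
# front edge of deck & bar top from depth
P=cloud(s); z=P[...,2]
print("deck z",np.median(z[300:325,330:350]), "bar top z",[round(float(v),4) for v in np.percentile(z[190:270,300:330],[50,90,97])])
m=z>.122; m[:180]=0;m[290:]=0;m[:,:270]=0;m[:,360:]=0
q=P[m][:,:2]; print("bar",m.sum(),q.mean(0),cv2.minAreaRect((q*1000).astype(np.float32)))
R=Ro.from_quat(st["tool_rot"]).as_matrix(); print(st["tcp_pos"],R,R.T@(np.r_[ax,.128]-st["tcp_pos"]))
E
```

```text
axis [ 0.45802957 -0.03530106] r 0.03369926194169893
red (np.float64(-44.450781881355816), np.float64(0.04433744015827194))
notchL 0.094 (np.float64(-44.9684496720953), np.float64(0.027539098746855038))
notchL 0.086 (np.float64(-42.1404512537272), np.float64(0.030030346234065454))
notchmid 0.094 (np.float64(-36.718104993058795), np.float64(0.02832951315011825))
notchmid 0.086 (np.float64(-34.4250889110909), np.float64(0.031030937728548525))
R2 0.094 (np.float64(-72.37270276254714), np.float64(0.027985465888785307))
R2 0.086 (np.float64(-68.43699056706568), np.float64(0.02966680056477741))
L1 0.094 (np.float64(36.56800098271919), np.float64(0.028854440271341906))
L1 0.086 (np.float64(34.146854279102506), np.float64(0.03150946998544364))
L2 0.094 (np.float64(71.87026492312773), np.float64(0.029348796243769338))
L2 0.086 (np.float64(68.04560553612755), np.float64(0.030979541824738048))
pointer [(np.float64(3.967057382754069), np.float64(0.001418586205691623))] [(np.float64(-0.4388092584259766), np.float64(0.0361698859066198))]
deck z 0.0848710039769438 bar top z [0.1003, 0.1311, 0.1317]
bar 1370 [ 0.45385375 -0.03574093] ((435.1562194824219, -39.7664794921875), (86.98094940185547, 13.848163604736328), 11.348934173583984)
[ 0.45699703 -0.03379421  0.22229848] [[-0.98073474 -0.19529247 -0.00449695]
 [-0.19530146  0.98074187  0.001652  ]
 [ 0.00408772  0.00249843 -0.99998852]] [-0.00110382 -0.00191508  0.09429027]
```

In the tool's units: 0.093 m / 0.75 = 0.124, -0.001 m / 0.75 = -0.0013.

```bash
python3 drive.py '[[[-0.0013,-0.0027,0.0533],0,1],[[-0.0013,-0.0027,0.0933],0,1],[[-0.0013,-0.0027,0.1133],0,1],[[-0.0013,-0.0027,0.124],0,1],[[-0.0013,-0.0027,0.124],0,1],[[-0.0013,-0.0027,0.124],0,0.5],[[-0.0013,-0.0027,0.124],0,0.3],[[-0.0013,-0.0027,0.124],0,0.25],[[-0.0013,-0.0027,0.124],0,0.25],[[-0.0013,-0.0027,0.124],0,0.25]]'
python3 - <<'E'
from h import *
s=snap("wrist"); save(s,"w3"); st=manip.sense(); R=Ro.from_quat(st["tool_rot"]).as_matrix()
print(st["tcp_pos"],st["force"],st["ft_torque"],st["finger_gap"],R.T@(np.array([.458,-.0353,.128])-st["tcp_pos"]),np.degrees(np.arctan2(R[1,1],R[0,1])))
E
```

```text
t: 3.45
tcp_pos: [0.4599, -0.0374, 0.1306]
tool_rot: [-0.097, 0.995, -0.0, 0.0]
force: [-0.5, -0.4, 0.4]
finger_gap: 0.248
gripper_force: 0.0
[ 0.45986883 -0.03740587  0.13050788] [ 0.21350741 -0.03941748 -0.1165991 ] [ 0.01478094 -0.00472515 -0.03767635] 0.2560390769046487 [0.00142829 0.00242721 0.00250706] 101.12132583460394
```

View pics/w3.png

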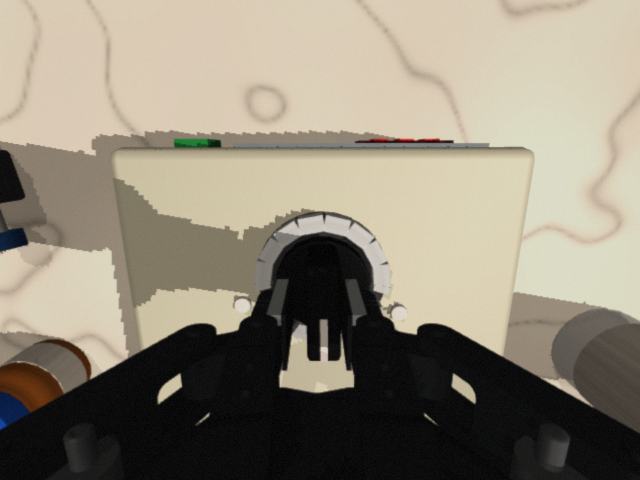

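The bar sits about 5 px (about 2 mm) right of the midline between the jaws, which matches the pose error. I'll centre on it and close.

In the tool's units: 0.002 m / 0.75 = 0.0027, 0.001 m / 0.75 = 0.0013.

```bash
python3 drive.py '[[[0.0013,0.0027,0.0013],0,0.25],[[0.0013,0.0027,0.0013],0,0.25],[[0.0013,0.0027,0.0013],0,0.1],[[0.0013,0.0027,0.0013],0,0],[[0.0013,0.0027,0.0013],0,0],[[0.0013,0.0027,0.0013],0,0],[[0.0013,0.0027,0.0013],0,0]]' 30
python3 - <<'E'
from h import *
st=manip.sense()
print(st["tcp_pos"],st["force"],st["ft_torque"],st["finger_gap"],st["gripper_force"])
E
```

```text
t: 4.2
tcp_pos: [0.4581, -0.0352, 0.1292]
tool_rot: [-0.097, 0.995, 0.0, -0.0]
force: [-1.2, 3.0, 1.5]
finger_gap: 0.158
gripper_force: 32.1
[ 0.45805405 -0.03520871  0.12924758] [-1.17572345  3.03678406  1.46817904] [0.6086849  0.06366017 0.01102343] 0.15846551262567127 32.11855888366699
```

In the tool's units: -0.0105 m / 0.75 = -0.014, -0.009 m / 0.75 = -0.012.

```bash
python3 drive.py '[[[0,0,-0.004],0,0],[[0,0,-0.008],0,0],[[0,0,-0.012],0,0],[[0,0,-0.014],0,0],[[0,0,-0.014],0,0],[[0,0,-0.014],0,0]]'
python3 - <<'E'
from h import *
s=snap("side"); st=manip.sense()
print(st["tcp_pos"],st["force"],st["ft_torque"],st["finger_gap"],st["gripper_force"])
cv2.imwrite("pics/side2.png",cv2.resize(s["pixels"][200:320,220:380],None,fx=4,fy=4,interpolation=cv2.INTER_CUBIC)[:,:,::-1])
E
```

```text
t: 4.8
tcp_pos: [0.4581, -0.0353, 0.1401]
tool_rot: [-0.097, 0.995, 0.0, -0.0]
force: [-1.0, 5.1, -0.2]
finger_gap: 0.157
gripper_force: 31.8
[ 0.45807543 -0.03521416  0.1400467 ] [-0.66281074  4.58980414 -0.87158383] [ 0.92443648  0.11679588 -0.00826176] 0.15529569264812093 31.842329800128937
```

View pics/side2.png

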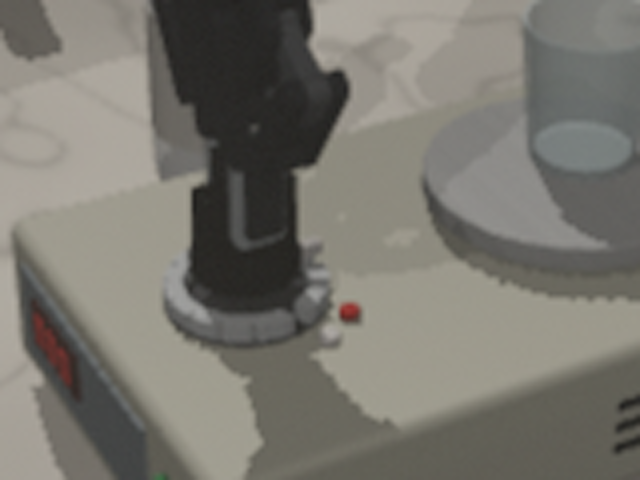

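The side view shows the dial raised, with the white tongue at (312,245) above the collar and the red plug at (350,312). Now I'll turn it about −36°.

In the tool's units: 0.628 rad / 3.1416 = 0.1999.

```bash
python3 drive.py '[[[0,0,0],0.0318,0],[[0,0,0],0.0637,0],[[0,0,0],0.0955,0],[[0,0,0],0.1273,0],[[0,0,0],0.1592,0],[[0,0,0],0.1846,0],[[0,0,0],0.1999,0],[[0,0,0],0.1999,0],[[0,0,0],0.1999,0]]'
python3 - <<'E'
from h import *
s=snap("wrist"); save(s,"w4"); st=manip.sense(); R=Ro.from_quat(st["tool_rot"]).as_matrix()
print(st["tcp_pos"],st["force"],st["ft_torque"],st["finger_gap"],np.degrees(np.arctan2(R[1,1],R[0,1])),st["q"])
E
```

```text
t: 5.75
tcp_pos: [0.458, -0.0355, 0.14]
tool_rot: [0.215, 0.977, 0.0, -0.0]
force: [-1.6, 3.5, 1.5]
finger_gap: 0.153
gripper_force: 32.1
[ 0.45803268 -0.03550434  0.14002928] [-1.68126506  4.82531056  1.43326675] [0.76989426 0.29586374 0.06910282] 0.1524420720180147 65.19036232540867 [-3.21351717e-01  5.03881254e-01  1.94564220e+00 -9.98061499e-05
  6.92836074e-01 -1.45906130e+00]
```

View pics/w4.png

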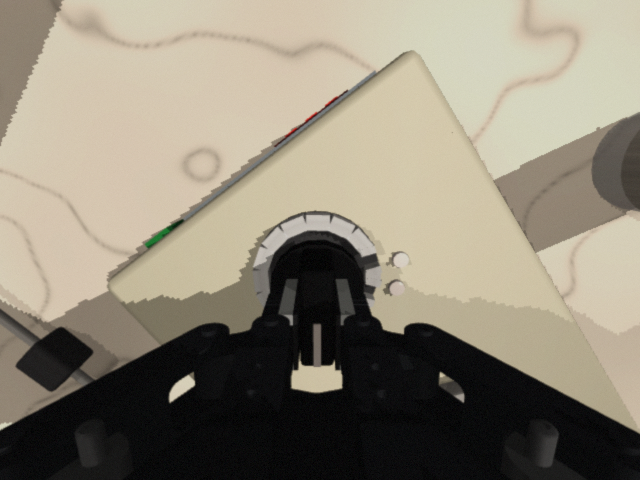

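In the tool's units: 0.0035 m / 0.75 = 0.0047, 0.003 m / 0.75 = 0.004.

```bash
python3 drive.py '[[[0,0,0.0013],0,0],[[0,0,0.0027],0,0],[[0,0,0.004],0,0],[[0,0,0.0047],0,0],[[0,0,0.0047],0,0]]'; python3 drive.py '[[[0,0,0.0007],0,0],[[0,0,0.0007],0,0]]'; python3 drive.py '[[[0,0,0.0007],0,0],[[0,0,0.0007],0,0]]'
```

```text
t: 6.3
tcp_pos: [0.4581, -0.0355, 0.1361]
tool_rot: [0.215, 0.977, -0.0, -0.0]
force: [-2.6, 4.7, 0.5]
finger_gap: 0.157
gripper_force: 32.1
t: 6.5
tcp_pos: [0.4581, -0.0355, 0.1356]
tool_rot: [0.215, 0.977, 0.0, -0.0]
force: [-2.0, 3.6, 1.8]
finger_gap: 0.158
gripper_force: 32.1
t: 6.7
tcp_pos: [0.4581, -0.0355, 0.1352]
tool_rot: [0.215, 0.977, 0.0, -0.0]
force: [-2.9, 4.5, 1.5]
finger_gap: 0.156
gripper_force: 32.1
```

In the tool's units: 0.001 m / 0.75 = 0.0013, 0.0005 m / 0.75 = 0.0007.

```bash
for i in 1 ; do python3 drive.py '[[[0,0,0.0007],0,0],[[0,0,0.0013],0,0],[[0,0,0.0013],0,0]]'; python3 drive.py '[[[0,0,0.0007],0,0],[[0,0,0.0013],0,0],[[0,0,0.0013],0,0]]'; python3 - <<'E'
from h import *
st=manip.sense(); print(st["force"],st["ft_torque"])
E
done
```

```text
t: 7.0
tcp_pos: [0.4581, -0.0355, 0.1342]
tool_rot: [0.215, 0.977, 0.0, -0.0]
force: [-3.7, 3.8, 1.3]
finger_gap: 0.157
gripper_force: 32.1
t: 7.3
tcp_pos: [0.4581, -0.0355, 0.1332]
tool_rot: [0.215, 0.977, 0.0, -0.0]
force: [-3.5, 4.3, 1.1]
finger_gap: 0.158
gripper_force: 32.1
[-3.48779369  4.3025432   1.1245597 ] [ 0.70746813  0.5832683  -0.02568459]
```

In the tool's units: 0.0015 m / 0.75 = 0.002, 0.001 m / 0.75 = 0.0013.

```bash
python3 drive.py '[[[0,0,0.0007],0,0],[[0,0,0.0013],0,0],[[0,0,0.002],0,0],[[0,0,0.002],0,0]]';python3 drive.py '[[[0,0,0.0007],0,0],[[0,0,0.0013],0,0],[[0,0,0.002],0,0],[[0,0,0.002],0,0]]'; python3 drive.py '[[[0,0,0.0007],0,0],[[0,0,0.0007],0,0]]';python3 drive.py '[[[0,0,0.0007],0,0],[[0,0,0.0007],0,0]]'
```

```text
t: 7.7
tcp_pos: [0.4581, -0.0355, 0.1317]
tool_rot: [0.215, 0.977, -0.0, -0.0]
force: [-3.9, 4.4, 1.6]
finger_gap: 0.16
gripper_force: 32.1
t: 8.1
tcp_pos: [0.4581, -0.0355, 0.1302]
tool_rot: [0.215, 0.977, 0.0, -0.0]
force: [-2.9, 3.6, -0.3]
finger_gap: 0.16
gripper_force: 32.1
t: 8.3
tcp_pos: [0.4581, -0.0355, 0.1297]
tool_rot: [0.215, 0.977, 0.0, -0.0]
force: [-2.6, 4.2, 2.7]
finger_gap: 0.158
gripper_force: 32.2
t: 8.5
tcp_pos: [0.4581, -0.0355, 0.1293]
tool_rot: [0.215, 0.977, 0.0, -0.0]
force: [-2.8, 4.9, 2.4]
finger_gap: 0.156
gripper_force: 32.3
```

In the tool's units: 0.0004 m / 0.75 = 0.0005.

```bash
python3 drive.py '[[[0,0,0.0005],0,0],[[0,0,0.0005],0,0]]';python3 drive.py '[[[0,0,0.0004],0,0],[[0,0,0.0004],0,0]]'
python3 - <<'E'
from h import *
st=manip.sense(); print(st["force"],st["ft_torque"],st["tcp_pos"])
E
```

```text
t: 8.7
tcp_pos: [0.4581, -0.0355, 0.1293]
tool_rot: [0.215, 0.977, -0.0, -0.0]
force: [-4.7, 5.0, 6.7]
finger_gap: 0.158
gripper_force: 32.8
t: 8.9
tcp_pos: [0.458, -0.0354, 0.1292]
tool_rot: [0.215, 0.977, -0.0, -0.0]
force: [-5.5, 5.0, 9.3]
finger_gap: 0.16
gripper_force: 33.2
[-5.46909571  5.00677126  9.27689499] [ 0.78833751  0.76274844 -0.01980115] [ 0.45802312 -0.0354493   0.12924662]
```

The floor is felt at the same height as at the start (0.1292), so the dial is home. I'll release and retreat.

In the tool's units: -0.09 m / 0.75 = -0.12, -0.06 m / 0.75 = -0.08.

```bash
python3 drive.py '[[[0,0,-0.0004],0,0],[[0,0,-0.0004],0,0.3],[[0,0,-0.0004],0,0.4],[[0,0,-0.0004],0,0.4],[[0,0,-0.0004],0,0.4],[[0,0,-0.04],0,0.4],[[0,0,-0.08],0,0.6],[[0,0,-0.12],0,1],[[0,0,-0.12],0,1],[[0,0,-0.12],0,1]]'
python3 - <<'E'
from m import *
s=snap("wrist"); st=manip.sense(); print(st["force"],st["tcp_pos"],st["finger_gap"],red(s))
P=cloud(s); z=P[...,2][190:270,290:340]; print("bar top",np.percentile(z,[90,97]))
c=s["pixels"][150:330,200:440]; cv2.imwrite("pics/w5.png",cv2.resize(c,None,fx=3.3,fy=3.3,interpolation=cv2.INTER_CUBIC)[:,:,::-1])
E
```

```text
t: 9.9
tcp_pos: [0.4589, -0.0358, 0.2191]
tool_rot: [0.215, 0.977, -0.0, 0.001]
force: [-0.2, -0.7, -0.6]
finger_gap: 0.999
gripper_force: 0.0
[-0.65550048  0.40186861  0.99546761] [ 0.45812949 -0.03558145  0.21825323] 0.9976294524315019 (array([308.02083333, 287.05208333]), np.int32(96))
bar top [0.13088272 0.13160196]
```

View pics/w5.png

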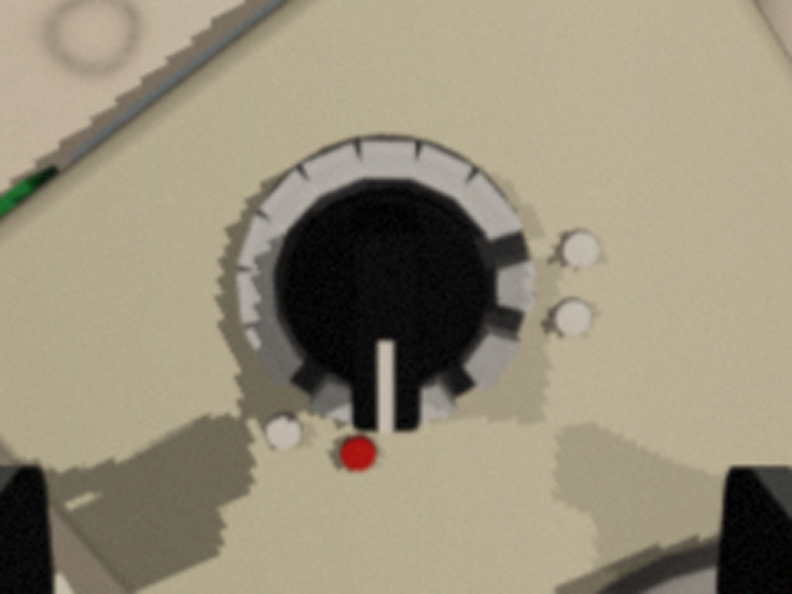

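The pointer is at (386,430), close beside the red plug at (358,453), a gap of roughly 6 mm. The bar top stands at its original home height, and the gripper is clear.

```bash
python3 -c "
from station import manip, ticket, snapshot
print(ticket.sign_off())"
```

```text
the job is handed in; nothing more can be done
None
```

The dial is pushed fully home in the notch by the red mark, about 6 mm from the mark and inside the 12 mm limit; it is released, the arm touches nothing, and the job is handed in, though no verdict was returned.

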